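# Close and plug the tip canister

### The arm

A 7-joint arm with a two-finger parallel gripper is mounted at the origin on a cart in front of the work surface, level with it; the furniture and walls round the work are solid. World frame = base frame: x ahead of the robot, y to its left, z up, the work surface at z = 0. Lengths are in mm, angles in degrees, forces in N, time in s.
With the tool pointing down it reaches from about 425 to 875 mm from the base axis. Payload 4.7 kg.
Tool frame: the origin (TCP) lies on the centre line of the jaws, within the pads' length; the fingertips stand 14 mm ahead of it and the grasp point (between the pads) lies 5 mm behind it; z points along the fingers, y is the line along which they close (so a half turn about z gives the same grasp; the last joint's range is limited). The gripper opens to 87 mm and grips with 3 to 60 N. Pads are 19 mm wide; open, the fingers measure 117 mm over their backs; the gripper's body (75 mm by 190 mm) begins 51 mm behind the grasp point.
Start: joints at [64.578, 18.392, -4.016, 83.108, 1.295, 78.541, -3.26], TCP at [287.268, -583.099, 203.987] pointing down, gripper open.
Joint ranges: [-163.93, 163.93], [-17.29, 119.83], [-79.2, 71.16], [3.27, 140.29], [-89.18, 269.18], [5.43, 117.66], [-154.24, 154.24]. Speed limits (degrees/s): [147.25, 147.25, 180, 180, 180, 180, 180].

### API

Orientations are given as a 3x3 rotation matrix whose columns are the frame's x, y, z axes.
In Python, from rig import arm, claw, solve_ik, state, imaging, ticket gives the robot as it stands. Calls block until the motion is done:
- arm.move_pose(position, orientation): joint-space move of the TCP to a pose.
- arm.move_straight(position, frame=None, rate=150): straight line of the TCP; frame=None keeps the orientation; rate is the mean speed in mm/s.
- arm.movej(angles): joint-space move.
- claw.command_gripper(opening, effort=None): finger opening in mm; effort is the grip in N (None keeps the last); returns when the fingers have stopped.
- arm.hold(seconds).
- solve_ik(position, orientation): joint angles nearest the present ones, or None.
- state(): the state.
- imaging.camera(name): name is "scene" or "top"; returns the picture (420x560x3 uint8, red, green, blue); there is no depth.
- imaging.camera_params(name): a dict with "intrinsics" (3x3 intrinsics, pixels), "rvec" (rotation vector, rad) and "tvec" (3), from world to camera coordinates, as OpenCV has them. Camera axes: x right, y down, z forward; pixel columns grow to the right and rows downward; lengths in mm; the calibration is good to about 2 mm. A picture is of the moment at which its call begins. camera_params takes no time and is no camera call.
A pose or a line that the arm cannot do raises arm.MotionError and nothing moves.
- ticket.close_job(): hands the job in; it is judged then, once.
The state is a dict: "time_s": time; "joint_pos": joint angles; "dq": joint speeds; "effort": joint torques, N m; "eef_pos": TCP position; "ee_rot": TCP orientation; "contact_force": force on the tool from outside, world axes, zero at the start; "torque": the same for the moment, N m; "width": finger opening in mm; "grasp_force": force on a finger pad.
Only numpy, scipy, OpenCV 4.12 (cv2) and the standard library are available. Lean on these libraries where they do the work, as an engineer would, in place of code of your own. Each camera call takes 0.05 s, during which the arm holds its last target. There are 200 camera calls.

### The job

Close up the canister: push its part-open lid down until it is shut level on the rim, then set the tapered plug that fits into the neck of the lid and press it down until its flange sits flush on the neck rim. Leave the thicker plug standing where it is, and let go of everything at the end.

Things in the scene. Friction and masses are not known exactly. Their poses are not given: they have to be found in the camera images.
- canister: round painted grey steel pot, 130 mm across and 90 mm high, heavy and immovable. Origin at the centre of its underside, z up. Its lid hinge lies on its +x side: the hinge axis is parallel to y at (72, 0, 90) mm
- lid (a joint): lid hinge angle in rad: 0 = shut, level on the rim; grows as it opens upward; starts 0.15 to 0.45. The lid is a 5 mm aluminium disc 134 mm across, centre 72 mm from the hinge axis, underside level with the axis when shut (top 95 mm above the bench). The hinge is stiff (0.6 N m of friction), so the lid stays where it is left; some 4 N at the front edge closes it
- lid_tab (a point): middle of the top face of the thumb tab at the front of the lid, farthest from the hinge; the tab is 40 mm wide and reaches from 139 to 161 mm from the hinge axis (this point: 147 mm). Push here. Axes of the lid: x towards the hinge, z up when shut
- neck_rim (a point): centre of the top rim of the steel neck in the middle of the lid, 72 mm from the hinge axis and 120 mm above the bench when the lid is shut. The neck is a tube of 72 mm outside diameter standing 25 mm above the lid. z is the neck's axis (up when the lid is shut)
- sleeve (a joint): white plastic seal sleeve in the neck, in m: 0 = standing 10 mm proud of the neck rim (its top 130 mm above the bench), 0.010 = pushed down level with the rim. Outside diameter 61 mm, bore 47 mm, open right through. Slides down against about 10 N of friction and stays where pushed. The plug goes into its bore; the plug's flange rests on its top and pushes it down
- plug: the plug that fits: round black rubber, standing on its narrow end, 80 mm high. From below: taper 34 to 43 mm diameter over 40 mm, a flange 72 mm across and 7 mm thick, a dark steel knob 28 mm across and 33 mm high with a flat top, to grip or push. Origin at the centre of its lower end, z up through the knob. About 0.12 kg. When home its origin is 40 mm below the neck rim
- thick_plug: a plug of the same kind for another canister, too thick for this neck: taper 54 mm to 62 mm diameter, flange 80 mm, same heights and knob. Origin at the centre of its lower end. Stays where it is. The two plugs stand beyond the canister as seen from the robot, either way round
Things that resemble listed ones, but are neither listed nor needed, are in the scene too. Leave any purple look-alike of the plug alone.

How it is judged:
By the outcome, as a careful person would: the job done as asked, in the order asked, and still so for the second after the job is handed in, with the robot touching nothing.
It also fails if it takes over 64 s, if anything falls off the work surface, if the arm or the gripper's body presses on something with over 40 N, if the wrist force passes 120 N, or if a joint passes its speed limit or range.

## Working session

There is one attempt and no reset: what is moved stays moved. The work goes in short steps, each a Python script; the robot and the scene stay as the last script left them, time stands still between calls to the robot, and variables do not carry over. Pictures are saved under pics/ and viewed, at most 10 in all, crops included, and the job is handed in when it is done.

```bash
mkdir -p pics; ls; python3 - <<'E'
from rig import arm, claw, solve_ik, state, imaging, ticket
import cv2,numpy as np
for n in("scene","top"):
    im=imaging.camera(n); cv2.imwrite(f"pics/{n}0.png",im[:,:,::-1])
    p=imaging.camera_params(n); R=cv2.Rodrigues(np.array(p["rvec"],float))[0]
    print(n,p["intrinsics"],(-R.T@np.array(p["tvec"]).ravel()).round(),R.round(3))
print(state()["time_s"],state()["ee_rot"])
E
```

```text
pics
scene [[419.0907879    0.         280.16226297]
 [  0.         419.0907879  210.72905988]
 [  0.           0.           1.        ]] [-40. 823. 535.] [[-0.776 -0.631 -0.015]
 [-0.288  0.375 -0.881]
 [ 0.562 -0.679 -0.472]]
top [[422.88654222   0.         278.54234761]
 [  0.         422.88654222 209.77296351]
 [  0.           0.           1.        ]] [335. 218. 945.] [[ 0.022 -1.     0.021]
 [-0.985 -0.025 -0.171]
 [ 0.172 -0.017 -0.985]]
0.1 [[ 8.97044769e-01  4.41938919e-01 -8.21671651e-04]
 [ 4.41939675e-01 -8.97043553e-01  1.47928921e-03]
 [-8.33197822e-05 -1.69011795e-03 -9.99998568e-01]]
```

View pics/scene0.png

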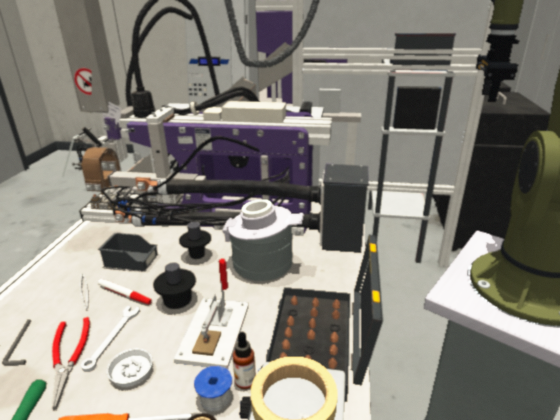

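View pics/top0.png

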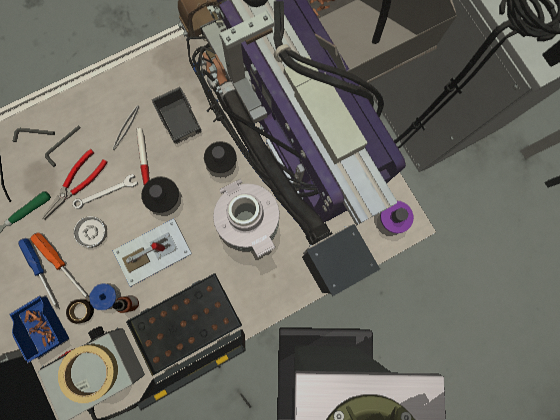

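Two black plugs are visible, in top at (220,158) and (160,195), and in scene at (195,240) and (175,285). The canister is at top (245,210) with its tab at (263,248), and the purple look-alike is at (398,217). I'll zoom both views.

```bash
python3 - <<'E'
import cv2
t=cv2.imread("pics/top0.png")[130:280,135:335]; s=cv2.imread("pics/scene0.png")[185:315,145:315]
cv2.imwrite("pics/topc.png",cv2.resize(t,None,fx=4,fy=4,interpolation=cv2.INTER_CUBIC))
cv2.imwrite("pics/scenec.png",cv2.resize(s,None,fx=4.5,fy=4.5,interpolation=cv2.INTER_CUBIC))
E
```

```text
(no output)
```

View pics/topc.png

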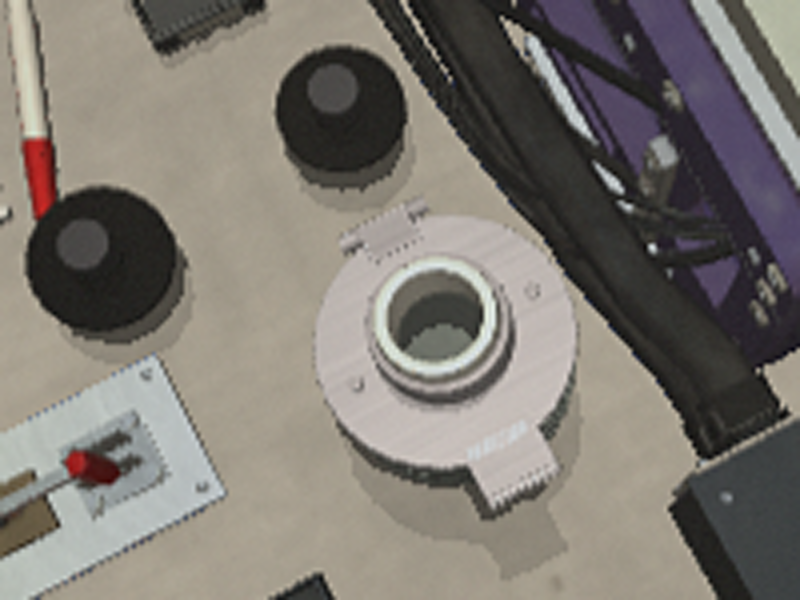

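View pics/scenec.png

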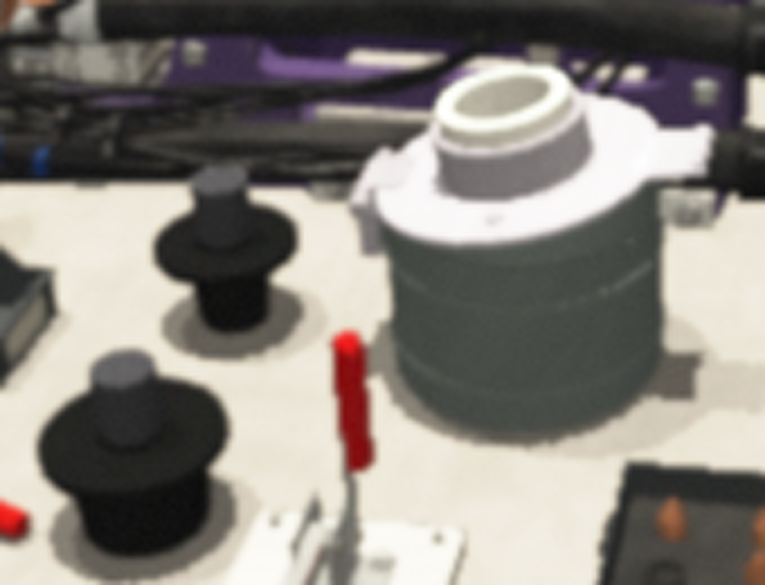

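The narrower taper belongs to the plug by the hinge (top (218,152), scene (194,225)). The left one, with the broad taper, is the thick plug. The lid's hinge faces the plug and its tab faces the robot, close to a tall box with a cable. Next I'll triangulate everything.

```bash
cat > h.py <<'E'
import numpy as np, cv2
from rig import arm, claw, solve_ik, state, imaging, ticket
def cam(n):
    p=imaging.camera_params(n); K=np.array(p["intrinsics"],float); R=cv2.Rodrigues(np.array(p["rvec"],float))[0]
    return K,R,np.array(p["tvec"],float).reshape(3,1)
C={n:cam(n) for n in("scene","top")}
P={n:c[0]@np.hstack([c[1],c[2]]) for n,c in C.items()}
def tri(t,s):
    X=cv2.triangulatePoints(P["top"],P["scene"],np.array(t,float).reshape(2,1),np.array(s,float).reshape(2,1)); return (X[:3]/X[3]).ravel()
def plane(n,uv,z):
    K,R,t=C[n]; d=R.T@np.linalg.inv(K)@np.array([*uv,1.]); c=(-R.T@t).ravel(); return c+d*(z-c[2])/d[2]
def proj(n,X):
    q=P[n]@np.array([*X,1.]); return q[:2]/q[2]
def down(yaw):  # tool z down, tool y along yaw (deg) in the world
    a=np.radians(yaw); y=np.array([np.cos(a),np.sin(a),0]); z=np.array([0,0,-1.]); return np.column_stack([np.cross(y,z),y,z])
def crop_t(u,v): return 135+u/4-.375,130+v/4-.375
def crop_s(u,v): return 145+u/4.5-.39,185+v/4.5-.39
E
python3 - <<'E'
from h import *
np.set_printoptions(precision=1,suppress=True)
def show(n,t,s):
    X=tri(t,s); print(n,X,"reproj err",proj("top",X)-t,proj("scene",X)-s); return X
T,S=crop_t,crop_s
# knob tops by mask
t=cv2.imread("pics/top0.png").astype(int); g=t.max(2)
for nm,(u,v) in dict(plug=T(333,88),thick=T(82,243)).items():
    u,v=int(u),int(v); w=g[v-9:v+10,u-9:u+10]; m=((w>55)&(w<120)).astype(np.uint8)
    n,l,st,ce=cv2.connectedComponentsWithStats(m); k=l[9,9]; print(nm,"mask",ce[k]+[u-9,v-9],st[k][4])
show("plugknob",T(333,88),S(220,181)); show("thickknob",T(82,243),S(123,370))
show("plugflange",T(341,110),S(226,240))
s=show("sleeve",T(436,318),S(511,104))
tab=show("tabend_mid",T(522,483),S(706,151)); 
show("hingemid",T(383,232),S(385,180))
show("connector",T(705,455),(318,228))
for c in [((304,243),(367,168)),((379,266),(325,165)),((352,227),(327,165))]: show("box?",*c)
# tube: height by epipolar crossing
for uv in [(236,110),(250,140),(262,165),(285,200)]:
    print("tube",uv,[(z,plane("top",uv,z)[:2].round(),proj("scene",plane("top",uv,z)).round()) for z in (20,60,100,140)])
E
```

```text
plug mask [217.8 151.7] 122
thick mask [155.1 190.5] 126
plugknob [607.9 335.   81.5] reproj err [-0.1 -0.1] [0.1 0. ]
thickknob [520.8 461.3  80.6] reproj err [-0.1 -0.1] [0.1 0. ]
plugflange [606.9 335.3  48.3] reproj err [-0.4 -0.5] [0.6 0.1]
sleeve [474.8 271.5 139.9] reproj err [0.3 0.4] [-0.4 -0.1]
tabend_mid [397.5 228.1 122.7] reproj err [0.3 0.4] [-0.5 -0. ]
hingemid [526.7 303.4  96.5] reproj err [0.1 0.2] [-0.2 -0. ]
connector [420.7 132.1  46.5] reproj err [0.2 0.3] [-0.3 -0. ]
box? [363.8 143.9 226.5] reproj err [10.1 24.3] [-26.6  -6.7]
box? [410.8  48.6 185.1] reproj err [-14.5 -22.8] [19.1 -3.6]
box? [441.5  69.7 175.7] reproj err [-0.2 -0.3] [0.3 0. ]
tube (236, 110) [(20, array([728., 306.]), array([173., 227.])), (60, array([711., 302.]), array([177., 214.])), (100, array([694., 298.]), array([180., 200.])), (140, array([677., 295.]), array([184., 186.]))]
tube (250, 140) [(20, array([657., 271.]), array([203., 230.])), (60, array([643., 269.]), array([206., 217.])), (100, array([629., 267.]), array([210., 203.])), (140, array([615., 264.]), array([213., 189.]))]
tube (262, 165) [(20, array([599., 242.]), array([229., 233.])), (60, array([587., 241.]), array([232., 220.])), (100, array([576., 240.]), array([234., 205.])), (140, array([564., 239.]), array([237., 191.]))]
tube (285, 200) [(20, array([519., 189.]), array([269., 234.])), (60, array([511., 190.]), array([271., 221.])), (100, array([503., 191.]), array([273., 207.])), (140, array([495., 193.]), array([275., 192.]))]
```

Measured: plug knob (608,335,81), and sleeve (475,272,140) at lid angle ≈0.16. The hinge azimuth is ≈30°, so the canister centre is ≈(468.5,268). I'll check the machine's clearance and the IK, then move.

```bash
python3 - <<'E'
from h import *
np.set_printoptions(precision=1,suppress=True)
for uv in [(275,130),(300,110),(330,155),(388,220)]:
    print("mach",uv,[(z,plane("top",uv,z)[:2].round(),proj("scene",plane("top",uv,z)).round()) for z in (60,140,220,300)])
print("box",[tri(*c) for c in [((352,227),(327,165)),((304,243),(365,166))]])
u=np.array([np.cos(np.radians(30)),.5,0]); Cn=np.array([468.5,267.9,0])
H=Cn+72*u+[0,0,90]
tabs=[H-u*(147*np.cos(a)+5*np.sin(a)*0)+np.array([0,0,147*np.sin(a)+5*np.cos(a)]) for a in (.2,.16,0)]
print("tab",tabs)
q0=state()["joint_pos"]
for nm,p,yaws in [("tab",tabs[2]+[0,0,14],(30,120,-60,-150)),("tabhi",tabs[2]+[0,0,150],(30,120,-60,-150)),("plug",[608,335,64],(30,-150,26)),("plughi",[608,335,250],(30,-150)),("neckhi",[468.5,267.9,300],(30,-150)),("neck",[468.5,267.9,140],(30,-150))]:
    for y in yaws:
        q=solve_ik(p,down(y)); print(nm,y,None if q is None else np.array(q))
E
```

```text
mach (275, 130) [(60, array([667., 215.]), array([216., 206.])), (140, array([637., 215.]), array([222., 179.])), (220, array([607., 216.]), array([228., 149.])), (300, array([577., 216.]), array([236., 116.]))]
mach (300, 110) [(60, array([716., 161.]), array([219., 193.])), (140, array([681., 166.]), array([224., 168.])), (220, array([647., 171.]), array([230., 140.])), (300, array([613., 176.]), array([237., 109.]))]
mach (330, 155) [(60, array([614.,  94.]), array([265., 194.])), (140, array([589., 105.]), array([268., 169.])), (220, array([564., 116.]), array([273., 141.])), (300, array([538., 128.]), array([277., 109.]))]
mach (388, 220) [(60, array([474., -30.]), array([336., 192.])), (140, array([461.,  -8.]), array([337., 167.])), (220, array([449.,  15.]), array([339., 139.])), (300, array([436.,  37.]), array([340., 108.]))]
box [array([441.5,  69.7, 175.7]), array([365.3, 144.4, 229.4])]
tab [array([406.1, 231.9, 124.1]), array([405.2, 231.3, 118.4]), array([403.5, 230.4,  95. ])]
tab 30 [ 41.9   7.2 -77.3 113.5   7.8  65.1  -8.6]
tab 120 [ 35.    4.8 -69.3 113.6   5.   64.8  83.7]
tab -60 [-18.3   0.6 -14.8 114.9   0.2  64.5 -93.1]
tab -150 None
tabhi 30 [-10.1  -4.7 -21.4 103.8  -1.8  80.6  -1.2]
tabhi 120 [-17.2  -4.8 -14.8 104.   -1.2  80.6  88.3]
tabhi -60 [-10.3  -4.7 -21.2 103.8  -1.7  80.6 -91.2]
tabhi -150 None
plug 30 [  5.1  39.9 -53.4  83.7  32.6  72.8 -21.6]
plug -150 [ 11.8  48.  -67.9  83.5  44.7  78.3 151.8]
plug 26 [  5.1  39.9 -53.5  83.7  32.7  72.8 -25.7]
plughi 30 [-15.3  24.6 -22.8  71.1   9.3  86.   -6.9]
plughi -150 None
neckhi 30 [ 18.8   7.8 -56.3  88.4   6.5  87.3  -7.5]
neckhi -150 None
neck 30 [ 29.   21.8 -73.1 101.9  21.9  72.7 -19.7]
neck -150 None
```

```bash
python3 - <<'E'
from h import *
np.set_printoptions(precision=1,suppress=True)
tab=np.array([403.5,230.4,0]); R=down(30)
s=state(); p=np.array(s["eef_pos"])
arm.move_straight([p[0]*.8,p[1]*.8,420],rate=250)
q=np.array(state()["joint_pos"]); print(q,state()["time_s"])
q2=q.copy(); q2[0]=-25; arm.movej(list(q2)); claw.command_gripper(0,20)
print(state()["eef_pos"],state()["time_s"])
arm.move_pose(list(tab+[0,0,250]),R)
print(np.array(state()["joint_pos"]),state()["time_s"])
arm.move_straight(list(tab+[0,0,140]),rate=150)
arm.hold(.2); b=np.array(state()["contact_force"]); print("bias",b)
z=140
while z>104:
    z-=3; arm.move_straight(list(tab+[0,0,z]),rate=60)
    f=np.array(state()["contact_force"])-b; print(z,state()["eef_pos"][2],f)
    if f[2]>25: break
print(state()["time_s"])
cv2.imwrite("pics/p1.png",imaging.camera("scene")[:,:,::-1])
E
```

```text
[ 64.9   1.9  -4.2  78.2   0.1 100.1  -3. ] 1.2583
[466.4 228.8 418.4] 5.3833
[-26.   -5.1  -6.5 103.7  -0.6  81.2  -2.4] 6.1333
bias [0.8 0.2 0.2]
137 136.91234019265687 [-1.8  0.2  0.7]
134 133.70412859695014 [ 0.2  0.1 -0.9]
131 130.76147557690862 [-1.7 -0.5 -0.3]
128 127.75754795152753 [-1.4 -0.6  0.1]
125 124.75408470719698 [-0.2 -0.7  1.1]
122 121.76990648293359 [-0.7 -0.3  0. ]
119 118.74403729916935 [-1.6  0.5 -0.5]
116 115.75964938927959 [-1.3 -0.2 -0. ]
113 112.76873412074664 [-0.8  0.1 -0.1]
110 109.74236355015593 [-0.3 -0.3 -0.3]
107 106.74900215183604 [-1.6 -0.9 -0.4]
104 103.95206820480452 [-1.1  0.5 -0.1]
10.2167
```

```bash
python3 - <<'E'
from h import *
a=imaging.camera("scene")[150:300,180:380,::-1]; b=imaging.camera("top")[130:330,180:380,::-1]
cv2.imwrite("pics/p2.png",np.hstack([cv2.resize(a,(440,330),interpolation=2),cv2.resize(b,(360,330),interpolation=2)]))
print(state()["width"])
E
```

```text
0.527648350813709
```

View pics/p2.png

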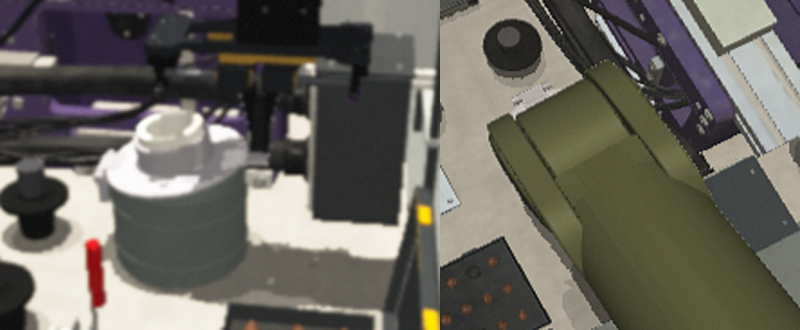

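```bash
python3 - <<'E'
from h import *
np.set_printoptions(precision=1,suppress=True)
for nm,X in dict(tip=[403.5,230.4,90],tabshut=[403.5,230.4,95],tabopen=[405.2,231.3,118.4],sl=[468.5,267.9,130]).items(): print(nm,proj("scene",X),proj("top",X))
print(state()["eef_pos"],state()["ee_rot"])
im=cv2.imread("pics/p1.png")[170:260,210:330]
cv2.imwrite("pics/p3.png",cv2.resize(im,None,fx=6,fy=6,interpolation=2))
E
```

```text
tip [297.9 231.6] [264.5 249. ]
tabshut [297.9 229.5] [264.5 248.8]
tabopen [297.  219.4] [263.9 247. ]
sl [261.4 212.2] [245.9 213.6]
[403.5 230.4 104. ] [[-0.5  0.9 -0. ]
 [ 0.9  0.5 -0. ]
 [ 0.  -0.  -1. ]]
```

View pics/p3.png

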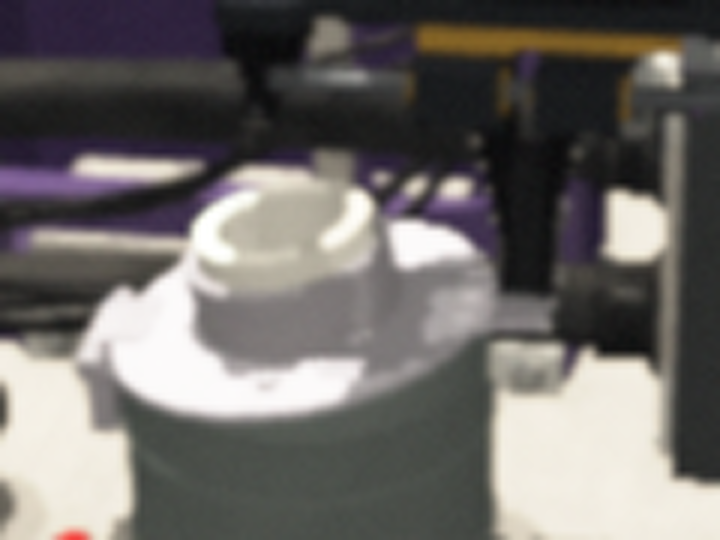

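The fingers appear at scene (297,219), but the reported TCP predicts row 231. The lid has not moved: the tab's lower edge is still at row 224. I'll work out whether the tool is too high or too far away.

```bash
python3 - <<'E'
from h import *
np.set_printoptions(precision=1,suppress=True)
for X in [[0,0,0],[0,0,150],[403.5,230.4,155],[403.5,230.4,118]]: print(X,proj("scene",X),proj("top",X))
for z in (200,250,300,350): print(z,plane("top",(242,190),z))
s=state();print(s["contact_force"],s["effort"],s["torque"],s["eef_pos"])
# where along the tip's scene ray could the tool be
for z in (90,100,110,120): print("tip ray",z,plane("scene",(297.5,219.5),z))
# raise, compare the shadow-free look from both cameras with the tool further back
arm.move_straight([403.5,230.4,220],rate=200)
a=imaging.camera("scene"); cv2.imwrite("pics/s4.png",a[:,:,::-1])
arm.move_straight([330,350,160],rate=250)
a=imaging.camera("scene"); b=imaging.camera("top"); cv2.imwrite("pics/s5.png",a[:,:,::-1]); cv2.imwrite("pics/t5.png",b[:,:,::-1])
print("tip expected",proj("scene",[330,350,146]),proj("top",[330,350,146]),state()["eef_pos"])
cv2.imwrite("pics/v5.png",np.vstack([np.hstack([a[:300,150:550],b[120:420,60:460]])])[:,:,::-1])
E
```

```text
[0, 0, 0] [529.4 287.1] [370.7 449.8]
[0, 0, 150] [551.3 221.6] [391.2 483.6]
[403.5, 230.4, 155] [298.  203.4] [264.1 246.2]
[403.5, 230.4, 118] [298.  219.7] [264.3 247.9]
200 [499.9 272.2 200. ]
250 [488.8 268.6 250. ]
300 [477.8 265.  300. ]
350 [466.8 261.4 350. ]
[0.3 0.1 1.3] [  0.  -29.1  -0.  -28.5  -0.1   0.1  -0. ] [ 0.  -0.1 -0. ] [403.5 230.4 104. ]
tip ray 90 [434.6 190.5  90. ]
tip ray 100 [423.9 204.7 100. ]
tip ray 110 [413.3 218.9 110. ]
tip ray 120 [402.6 233.1 120. ]
tip expected [290.2 245.7] [198.5 284.8] [331.5 348.7 160.4]
```

View pics/v5.png

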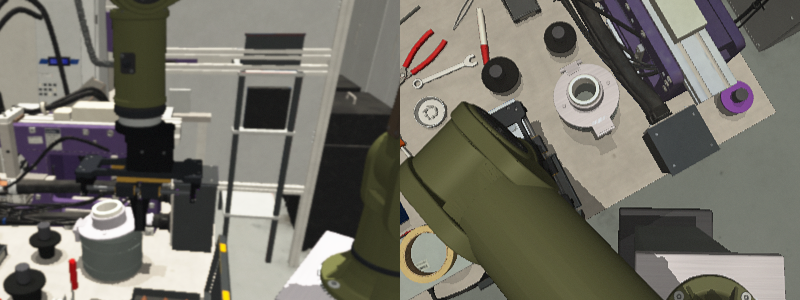

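The scene picture lags the motion, because it still shows the tool over the tab. I'll take fresh pictures after a pause.

```bash
python3 - <<'E'
from h import *
arm.hold(.4)
a=imaging.camera("scene"); b=imaging.camera("top"); cv2.imwrite("pics/s6.png",a[:,:,::-1]); cv2.imwrite("pics/t6.png",b[:,:,::-1])
print(state()["time_s"],state()["eef_pos"])
z=lambda i:cv2.resize(i,(400,400),interpolation=2)
cv2.imwrite("pics/v6.png",np.hstack([z(a[170:290,200:320]),z(b[160:280,190:310])])[:,:,::-1])
E
```

```text
12.5083 [330.06105038 349.96635475 160.05263975]
```

View pics/v6.png

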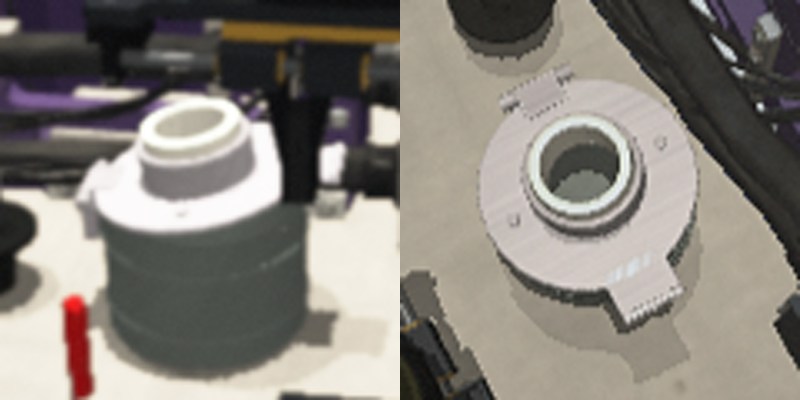

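The tool's column and top-view position agree with the report, but it stands ~33 mm higher than reported. The tips therefore just never reached the tab, which fits the zero force. I'll keep going down under force guard; the hard stop at shut (tip at z=95) will give the true offset.

```bash
python3 - <<'E'
from h import *
np.set_printoptions(precision=1,suppress=True)
tab=np.array([403.5,230.4,0])
arm.move_straight(list(tab+[0,0,160]),rate=200)
arm.move_straight(list(tab+[0,0,108]),rate=150); arm.hold(.1)
b=np.array(state()["contact_force"]); z=108
while z>50:
    z-=2; arm.move_straight(list(tab+[0,0,z]),rate=60)
    s=state(); f=np.array(s["contact_force"])-b; print(z,round(s["eef_pos"][2],1),f)
    if f[2]>22: break
arm.hold(.2); s=state(); print(s["eef_pos"],s["contact_force"],s["time_s"])
E
```

```text
106 106.4 [ 0.1  0.7 -0.6]
104 104.0 [ 0.3 -1.1 -1.2]
102 102.0 [-0.4 -0.6  0.4]
100 99.9 [ 0.5 -0.9  0.4]
98 97.8 [ 0.3 -0.1 -0.1]
96 95.8 [-0.  -0.6 -0.3]
94 93.8 [-0.5  0.6 -0.3]
92 91.8 [ 0.2 -0.4 -0.2]
90 89.8 [-0.4 -0.2 -0.3]
88 87.8 [-0.1  0.4 -0.2]
86 85.8 [-0.7 -0.3  0.2]
84 83.8 [-0.5  0.7  0.6]
82 81.8 [-0.2 -0.2 -0.1]
80 79.8 [ 0.7 -0.2 -0. ]
78 78.5 [-2.  -1.4  5. ]
76 78.1 [-5.1 -3.9 16.1]
74 77.7 [-8.6 -5.4 27.3]
[403.8 230.6  77.7] [-7.9 -5.7 27.8] 18.4083
```

```bash
python3 - <<'E'
from h import *
arm.hold(.15)
a=imaging.camera("scene");b=imaging.camera("top")
z=lambda i:cv2.resize(i,(400,400),interpolation=2)
cv2.imwrite("pics/v7.png",np.hstack([z(a[140:290,200:350]),z(b[130:280,190:340])])[:,:,::-1])
E
```

```text
(no output)
```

View pics/v7.png

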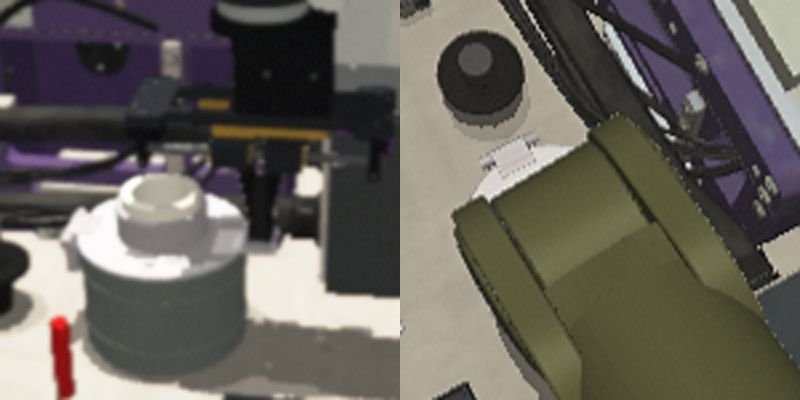

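The lid now looks level, with the tab at about scene (297,230) against 229.5 predicted for shut. So the stop is the shut lid, and the tips are at TCP+17. Next I'll back off, measure the sleeve in both views, then go over the plug and come down by touch.

```bash
cat >> h.py <<'E'
def shift(n,c,im,h=22,m=14):
    o=cv2.imread(f"pics/{n}0.png"); u,v=map(int,np.round(c))
    T=cv2.resize(o[v-h:v+h,u-h:u+h],None,fx=4,fy=4,interpolation=2)
    S=cv2.resize(np.ascontiguousarray(im[v-h-m:v+h+m,u-h-m:u+h+m,::-1]),None,fx=4,fy=4,interpolation=2)
    r=cv2.matchTemplate(S,T,cv2.TM_CCOEFF_NORMED); _,s,_,l=cv2.minMaxLoc(r); return np.array(c)+np.array(l)/4-m,s
E
python3 - <<'E'
from h import *
np.set_printoptions(precision=1,suppress=True)
arm.move_straight([403.5,230.4,130],rate=200)
arm.move_straight([330,350,180],rate=300); arm.hold(.3)
a=imaging.camera("scene");b=imaging.camera("top")
cv2.imwrite("pics/s8.png",a[:,:,::-1]);cv2.imwrite("pics/t8.png",b[:,:,::-1])
t,ts=shift("top",crop_t(436,318),b); s,ss=shift("scene",crop_s(511,104),a); print(t,ts,s,ss,"sleeve",tri(t,s))
for n,im,c in(("top",b,crop_t(333,88)),("scene",a,crop_s(220,181))): print(n,shift(n,c,im,12,6))
tt,_=shift("top",crop_t(522,483),b,12); print("tab",tt,plane("top",tt,95),"expect end",[468.5-89*.866,267.9-44.5])
claw.command_gripper(52,15)
arm.move_straight([420,400,240],rate=300)
arm.move_pose([608,335,150],down(30)); s=state();print(s["eef_pos"],np.array(s["joint_pos"]),s["time_s"])
E
```

```text
[245.6 212.9] 0.8543133735656738 [260.9 213.2] 0.8046137094497681 sleeve [470.  268.5 127.4]
top (array([217.9, 151.6]), 0.9986476302146912)
scene (array([193.5, 224.8]), 0.9994553923606873)
tab [265.9 252.1] [396.9 227.4  95. ] expect end [391.426, 223.39999999999998]
[606.3 337.1 150.9] [-25.7  25.3  -7.6  80.    3.3  74.9  -3.3] 22.65
```

The lid is shut: the sleeve is at z≈127–130 and at the predicted place. Now the guarded descent onto the plug's flange.

```bash
python3 - <<'E'
from h import *
np.set_printoptions(precision=1,suppress=True)
x,y=608,335
arm.move_straight([x,y,72],rate=150); arm.hold(.15)
s=state(); b=np.array(s["contact_force"]); z=72; print(s["eef_pos"],b)
while z>26:
    z-=2.5; arm.move_straight([x,y,z],rate=60)
    s=state(); f=np.array(s["contact_force"])-b
    if np.linalg.norm(f)>4: print(z,s["eef_pos"],f); break
print(s["time_s"],z)
a=imaging.camera("scene"); cv2.imwrite("pics/s9.png",a[:,:,::-1])
print("plug moved?",shift("scene",crop_s(220,181),a,12,6))
E
```

```text
[608.9 335.8  74. ] [-0.   0.6 -0.1]
27.0 [608.3 335.1  28.9] [-2.9 -2.   8.3]
27.9667 27.0
plug moved? (array([194.5, 224.6]), 0.5902321934700012)
```

The flange was touched at TCP 29, so tip = TCP+18, a constant offset. Grip, lift, carry and insert with guarding.

```bash
python3 - <<'E'
from h import *
np.set_printoptions(precision=1,suppress=True)
x,y=608,335; cx,cy=469.3,268.2
arm.move_straight([x,y,31.5],rate=60)
claw.command_gripper(10,40); s=state(); print("grip",s["width"],s["grasp_force"],s["eef_pos"])
if s["width"]<22: raise SystemExit
arm.move_straight([x,y,195],rate=200); s=state(); print(s["width"],s["grasp_force"])
arm.move_straight([cx,cy,195],rate=200); arm.hold(.15)
b=np.array(state()["contact_force"])
arm.move_straight([cx,cy,166],rate=150); z=166
while z>110:
    z-=4; arm.move_straight([cx,cy,z],rate=80)
    s=state(); f=np.array(s["contact_force"])-b; print(z,s["eef_pos"],f,round(s["width"],1))
    if f[2]>(8 if z>126 else 30) or np.hypot(*f[:2])>10: break
print(s["time_s"])
E
```

```text
grip 27.169685919524426 39.94766455813078 [607.9 335.   31.3]
26.926096083712558 39.94772449659649
162 [469.6 268.4 162.5] [ 0.3  0.9 -0.5] 26.9
158 [469.2 268.1 157.9] [-0.4  0.4 -0.3] 26.9
154 [469.1 268.1 153.6] [0.8 1.2 0.1] 26.8
150 [469.1 268.1 149.6] [-0.4  0.7 -0.2] 26.8
146 [469.1 268.1 145.6] [ 0.1  2.1 -0.1] 27.0
142 [469.1 268.1 141.7] [-0.7  1.1  0.2] 27.0
138 [469.  268.1 137.6] [-0.7  0.5 -0.3] 27.2
134 [469.1 268.1 133.7] [0.2 1.  0.8] 26.8
130 [469.  268.1 129.6] [ 0.4  1.1 -0.3] 26.8
126 [469.1 268.1 125.6] [-0.1  1.1  0.2] 26.7
122 [469.1 268.1 121.7] [-0.3  0.5 -0.6] 26.6
118 [469.5 268.3 118.6] [-0.8 -0.1  4.1] 27.1
114 [469.5 268.3 114.8] [-1.8  0.   6. ] 26.8
110 [469.6 268.4 111.2] [-2.2 -0.1  7.4] 27.4
34.7083
```

```bash
python3 - <<'E'
from h import *
np.set_printoptions(precision=1,suppress=True)
cx,cy=469.3,268.2; z=110
b=0
while z>100:
    z-=2; arm.move_straight([cx,cy,z],rate=50)
    s=state(); f=np.array(s["contact_force"]); print(z,s["eef_pos"],f)
    if f[2]>25: break
arm.move_straight([cx,cy,s["eef_pos"][2]],rate=50)
claw.command_gripper(60); arm.move_straight([cx,cy,190],rate=150)
claw.command_gripper(0,20); arm.move_straight([cx,cy,150],rate=150); arm.hold(.1); z=150
while z>132:
    z-=2; arm.move_straight([cx,cy,z],rate=60)
    s=state(); f=np.array(s["contact_force"]); 
    if f[2]>2: print("push",z,s["eef_pos"],f)
    if f[2]>28: break
arm.move_straight([cx,cy,200],rate=150)
arm.move_straight([330,350,240],rate=250); arm.hold(.3)
a=imaging.camera("scene");b=imaging.camera("top"); s=state(); print(s["time_s"],s["width"],s["contact_force"])
cv2.imwrite("pics/s10.png",a[:,:,::-1]);cv2.imwrite("pics/t10.png",b[:,:,::-1])
z=lambda i:cv2.resize(i,(400,400),interpolation=2)
cv2.imwrite("pics/v10.png",np.hstack([z(a[165:285,190:310]),z(b[140:280,140:280])])[:,:,::-1])
E
```

```text
108 [469.9 268.5 110.6] [-3.2 -1.9 14.9]
106 [469.9 268.5 110.5] [-7.5 -4.5 23.8]
104 [470.  268.5 110.3] [-11.1  -6.9  33.9]
push 140 [469.3 268.2 141.8] [-2.9 -1.7  8.8]
push 138 [469.4 268.2 141.7] [-7.2 -3.6 18.1]
push 136 [469.5 268.3 141.6] [-10.3  -6.9  27.6]
push 134 [469.5 268.3 141.5] [-13.9  -7.4  36.8]
42.775 0.44519885034023293 [0.2 0.1 0.1]
```

View pics/v10.png

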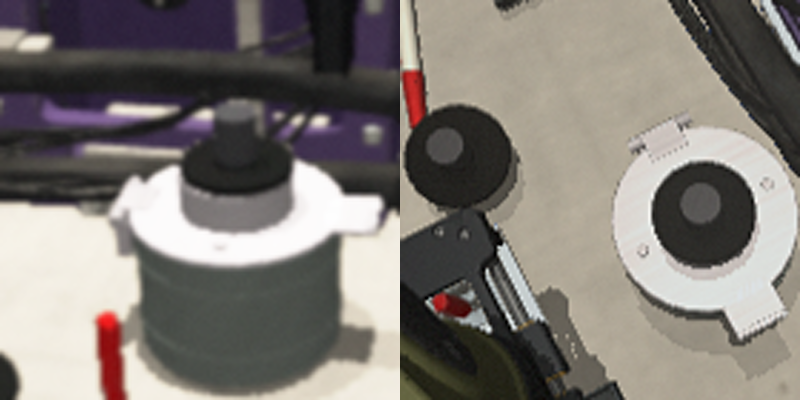

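The lid is level (tab at scene ≈(300,229)). The plug's flange sits flush on the neck with no white sleeve showing, the thick plug is untouched, and the gripper is clear. Handing in.

```bash
python3 -c "
from rig import ticket
print(ticket.close_job())"
```

```text
the job is handed in; nothing more can be done
None
```

The lid is shut, the plug is pressed home flush on the neck rim, the thick plug was not moved, the gripper is clear of everything, and the job was handed in at about 43 s.

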